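Lay out the power-supply parts kit on its outline mats

ROBOT

A 6-joint arm with a two-finger parallel gripper is mounted at the origin on the work surface. World frame = base frame: x ahead of the robot, y to its left, z up, the work surface at z = 0. Lengths are in mm, angles in rad, forces in N, time in s.
With the tool pointing down it reaches from about 225 to 725 mm from the base axis. Payload 3.1 kg.
Tool frame: the origin (TCP) lies at the very end of the fingers, on their centre line; the grasp point (between the pads) lies ctrl.hold_point_z behind it (ctrl.hold_point_z is the distance from the TCP to the grasp point, in mm); z points along the fingers, y is the line along which they close (so a half turn about z gives the same grasp; the last joint's range is limited). The gripper opens to 85 mm and grips with 20 to 120 N. Pads are 22 mm wide; open, the fingers measure 114 mm over their backs; the gripper's body (76 mm by 85 mm) begins 54 mm behind the grasp point. The pads swing forward as they close: fully open they stand 13 mm farther back than shut.
Start: joints at [-1.438, 0.048, 0.099, 1.622, 0, 1.443], TCP at [135.358, -507.243, 231.312] pointing down, gripper open.
Joint ranges: [-2.91, 2.91], [-0.99, 1.94], [-1.21, 1.42], [-2.12, 2.29], [-1.49, 1.47], [-3.14, 3.14]. Speed limits (rad/s): [2.79, 2.79, 3.14, 3.14, 3.14, 3.14].

INTERFACE

Orientations are given as a rotation vector (axis times angle).
In Python, from cell import ctrl gives the robot as it stands. Calls block until the motion is done:
- ctrl.move_to(position, orientation): joint-space move of the TCP to a pose.
- ctrl.servo_line(position, rotation=None, v=150, guard=None): straight line of the TCP; rotation=None keeps the orientation; v is the mean speed in mm/s. With guard (N) it stops when the force on the tool has changed by that much, and returns True; else False.
- ctrl.move_j(angles): joint-space move.
- ctrl.grip(opening): finger opening in mm; the grip force is fixed at half the most; returns when the fingers have stopped.
- ctrl.pause(seconds).
- ctrl.ik(position, orientation): joint angles nearest the present ones, or None.
- ctrl.get_state(): the state.
- ctrl.snapshot(name): name is "side" or "top" or "wrist"; returns a dict with "img" (480x640x3 uint8, red, green, blue), "z_map" (480x640 float32, mm along the optical axis (not along the pixel's ray), 0 where there is no reading), "fov_y" (degrees; the focal length in pixels is half the picture's height over the tangent of half this angle, whatever the lens; pixels are square), "cx", "cy" (the principal point, pixels), "k1" (the pictures are not rectified: a ray, as slopes to the right and down, at radius r is drawn at 1 + k1 r^2 times it, then the intrinsics apply), "R" (3x3) and "t" (3): a world point X has camera coordinates R X + t. Camera axes: x right, y down, z forward; pixel columns grow to the right and rows downward; lengths in mm; the calibration is good to about 2 mm. A picture is of the moment at which its call begins.
A pose or a line that the arm cannot do raises ctrl.Unreachable and nothing moves.
- ctrl.finish_job(): hands the job in; it is judged then, once.
The state is a dict: "t": time; "joint_pos": joint angles; "joint_velocities": joint speeds; "joint_efforts": joint torques, N m; "position": TCP position; "ee_rot": TCP orientation; "wrist_force": force on the tool from outside, world axes, zero at the start; "ft_torque": the same for the moment, N m; "width": finger opening in mm; "grip_force": force on a finger pad.
Only numpy, scipy, OpenCV 4.12 (cv2) and the standard library are available. Lean on these libraries where they do the work, as an engineer would, in place of code of your own. Each camera call takes 0.05 s, during which the arm holds its last target. There are 200 camera calls.

TASK

Lay out the parts kit for the next power-supply board: stand the capacitor, the choke, the heat sink and the relay each on the mat that shows the outline of its own shape and size, centred and square within the white outline. Any order will do; leave the solder reel and the multimeter where they are.

Things in the scene. Friction and masses are not known exactly. Their poses are not given: they have to be found in the camera images.
- capacitor: Electrolytic capacitor can: black upright cylinder, 35 mm diameter, 50 mm tall, silver top with a cross, about 70 g. Origin: centre of its underside, z up. It starts standing on the bench (origin at z = 0), away from the mats. Parts and mats start in any order among one another, at least 120 mm apart centre to centre, and turned up to 40 degrees either way.
- choke: Potted toroidal choke: copper-coloured disc with dark radial winding lines and a black centre, 60 mm diameter, 28 mm tall, solid, about 250 g. Origin: centre of its underside, z up. It starts standing on the bench (origin at z = 0), away from the mats.
- heatsink: Aluminium heat sink with upright fins: 76 mm long (own x), 40 mm wide (own y), 30 mm tall, about 140 g; the fins run along x, and the two outer fins are flat full-height sides to grip across y. Origin: centre of its underside, z up. It starts standing on the bench (origin at z = 0), away from the mats.
- relay: Blue square relay with a small white dot near one corner of its top: 34 x 34 mm, 30 mm tall, about 45 g; own x and y are along its sides. Origin: centre of its underside, z up. It starts standing on the bench (origin at z = 0), away from the mats. Any quarter turn serves.
- capacitor_mat: Place of the capacitor: Dark blue-grey flat mat fixed to the bench, 4 mm thick, its top level and without rim or recess; round, 58 mm diameter, with a small white circle, 45 mm inside diameter. Origin: centre of the mat's underside, z up; the top is at origin z + 4 mm.
- choke_mat: Place of the choke: Dark blue-grey flat mat fixed to the bench, 4 mm thick, its top level and without rim or recess; round, 84 mm diameter, with a large white circle, 70 mm inside diameter. Origin: centre of the mat's underside, z up; the top is at origin z + 4 mm.
- heatsink_mat: Place of the heat sink: Dark blue-grey flat mat fixed to the bench, 4 mm thick, its top level and without rim or recess; oblong, 100 mm (own x) by 64 mm (own y), with a white oblong outline 86 x 50 mm inside, long side along x. Origin: centre of the mat's underside, z up; the top is at origin z + 4 mm.
- relay_mat: Place of the relay: Dark blue-grey flat mat fixed to the bench, 4 mm thick, its top level and without rim or recess; square, 58 x 58 mm, with a white square outline 44 x 44 mm inside, sides along own x and y. Origin: centre of the mat's underside, z up; the top is at origin z + 4 mm.
- solder_reel: Bystander: solder reel lying flat, white flanges with a green label on top, 54 mm diameter, 32 mm tall, loose, at the left edge of the work. Origin: centre of its underside.
- multimeter: Bystander: yellow multimeter lying on its back with a black face, 150 mm (own x) by 75 mm (own y), 40 mm tall over the dial, loose, at the right edge of the work. Origin: centre of its underside.

How it is judged:
By the outcome, as a careful person would: the job done as asked, in the order asked, and still so for the second after the job is handed in, with the robot touching nothing.
It also fails if it takes over 99 s, if anything falls off the work surface, if the arm or the gripper's body presses on something with over 40 N, if the wrist force passes 120 N, or if a joint passes its speed limit or range.

## Working session

There is one attempt and no reset: what is moved stays moved. The work goes in short steps, each a Python script; the robot and the scene stay as the last script left them, time stands still between calls to the robot, and variables do not carry over. Pictures are saved under pics/ and viewed, at most 14 in all, crops included, and the job is handed in when it is done.

```bash
ls; mkdir -p pics; python3 - <<'E'
from cell import ctrl
import cv2,pickle
for n in("top","side","wrist"):
    s=ctrl.snapshot(n); pickle.dump(s,open(f"pics/{n}0.pkl","wb"))
    cv2.imwrite(f"pics/{n}0.png",s["img"][:,:,::-1])
    print(n,s["fov_y"],s["cx"],s["cy"],s["k1"],s["R"].round(3).tolist(),s["t"], (s["z_map"]>0).mean())
print(ctrl.get_state(),ctrl.hold_point_z)
E
```

```text
pics
top 42.34168672732874 316.0987213432299 238.44672724968797 -0.03997829567633133 [[0.013, -1.0, 0.011], [-0.993, -0.014, -0.115], [0.116, -0.01, -0.993]] [ -29.85250416  560.65836616 1499.91035915] 0.9959830729166667
side 43.11195143618119 325.05006410987033 235.8369097785661 0.04920356142180558 [[-0.941, -0.339, 0.02], [-0.236, 0.611, -0.756], [0.244, -0.716, -0.654]] [ 508.16545051  179.51338505 1114.49987597] 0.9959440104166667
wrist 65.36281201916398 319.6383703596955 233.2370874832401 0.019733006918145175 [[0.258, -0.966, -0.002], [-0.913, -0.245, 0.325], [-0.315, -0.082, -0.946]] [-524.32006399  -41.68432298  382.00758613] 0.995947265625
{'t': 0.15, 'joint_pos': array([-1.43779198e+00,  4.85662447e-02,  9.79599502e-02,  1.62203765e+00,
       -1.95718245e-05,  1.44303120e+00]), 'joint_velocities': array([-0.00129085, -0.0015699 ,  0.00591138,  0.00020513, -0.0006276 ,
        0.00014815]), 'joint_efforts': array([ 1.50280026e-03, -3.39259708e+01,  3.20423520e+01,  1.54161640e-02,
       -1.22154725e-04, -2.58212907e-06]), 'position': array([ 135.29161166, -506.76108641,  230.39469093]), 'ee_rot': array([-3.11309476e+00, -4.08215951e-01,  3.83233890e-05]), 'wrist_force': array([ 0.66709012,  0.71013138, -0.49885032]), 'ft_torque': array([ 0.04576573, -0.02232822, -0.00250607]), 'grip_force': 0.0, 'width': 85.48747346783728} 18.700000000000003
```

View pics/top0.png

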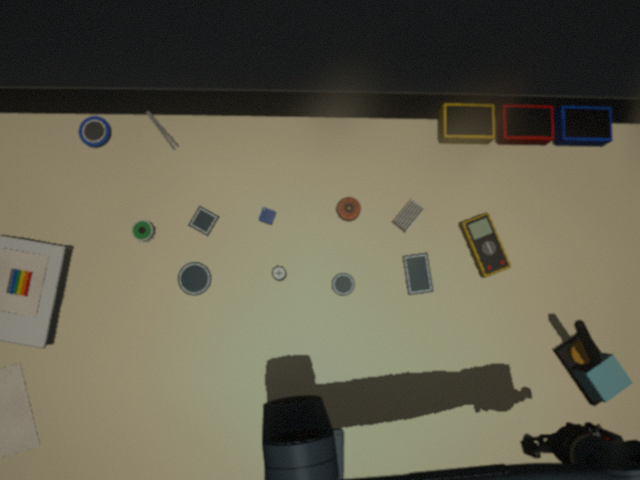

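View pics/side0.png

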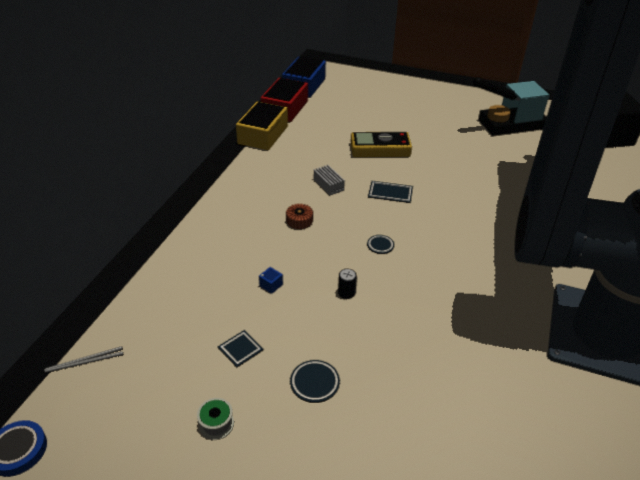

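The top view (640x480) shows:
- **Relay:** mat at (203,220), part at (267,215).
- **Choke:** mat at (195,278), part at (348,208).
- **Heat sink:** mat at (418,273), part at (407,215).
- **Capacitor:** mat at (343,284), part at (279,273).
- **Bystanders:** reel at (143,230), multimeter at (485,244).

The side view agrees. Next I'll work out rough positions and the wrist camera's geometry, then take wrist views.

```bash
cat > h.py <<'E'
import numpy as np,cv2,pickle
from scipy.spatial.transform import Rotation as Ro
def ray(s,u,v):
    f=240/np.tan(np.radians(s["fov_y"])/2)
    K=np.array([[f,0,s["cx"]],[0,f,s["cy"]],[0,0,1.]])
    p=cv2.undistortPoints(np.array([[[u,v]]],float),K,np.array([s["k1"],0,0,0.]))[0,0]
    R,t=np.array(s["R"]),np.array(s["t"])
    return -R.T@t, R.T@np.array([p[0],p[1],1])
def cast(s,u,v,z):
    c,d=ray(s,u,v); return c+d*(z-c[2])/d[2]
def tri(obs):   # [(snap,u,v)...] -> least-squares point, rms miss
    A=np.zeros((3,3));b=np.zeros(3);L=[]
    for s,u,v in obs:
        c,d=ray(s,u,v);d/=np.linalg.norm(d);P=np.eye(3)-np.outer(d,d);A+=P;b+=P@c;L.append((c,P))
    X=np.linalg.solve(A,b); return X,np.sqrt(np.mean([np.sum((P@(X-c))**2) for c,P in L]))
def down(yaw): # tool pointing down, tool y axis at angle yaw from world y
    return (Ro.from_euler('z',yaw)*Ro.from_euler('x',np.pi)).as_rotvec()
E
python3 - <<'E'
from h import *
L=lambda n:pickle.load(open(f"pics/{n}0.pkl","rb"))
s=L("top")
for n,u,v,z in [("rm",203,220,4),("r",267,215,30),("c",348,208,28),("h",407,215,30),("cm",195,278,4),("cap",279,273,50),("capm",343,284,4),("hm",418,273,4),("reel",143,230,32),("mm",485,244,30)]: print(n,cast(s,u,v,z).round())
w=L("wrist"); c=-w["R"].T@w["t"]; T=Ro.from_rotvec([-3.113,-.408,0]).as_matrix()
print(c,"cam in tool",T.T@(c-[135.3,-506.8,230.4]),"\n",(w["R"]@T).round(3))
from cell import ctrl
for y in(-3.14,-1.57,0,1.57):
  for p in([300,200,330],[300,0,330],[300,-150,330],[420,0,330]):print(y,p,ctrl.ik(p,down(y)))
E
```

```text
rm [607. 264.   4.]
r [618. 101.  30.]
c [ 639. -101.   28.]
h [ 623. -248.   30.]
cm [461. 279.   4.]
cap [473.  67.  50.]
capm [451. -91.   4.]
hm [ 481. -280.    4.]
reel [576. 407.  32.]
mm [ 553. -443.   30.]
[ 217.58455944 -485.49115138  373.54278144] cam in tool [  85.03332203    0.33605952 -143.12195093] 
 [[ 0.001  1.     0.   ]
 [-0.946  0.001 -0.326]
 [-0.326 -0.     0.946]]
-3.14 [300, 200, 330] [ 4.01373885e-01 -3.19415106e-01 -2.83803409e-02  1.86183109e+00
  4.44089210e-16  3.99781231e-01]
-3.14 [300, 0, 330] [-0.22489089 -0.46874675 -0.13059944  1.90894364  0.         -0.22648354]
-3.14 [300, -150, 330] [-6.64451633e-01 -3.81536368e-01 -7.30593595e-02  1.87927334e+00
 -4.44089210e-16 -6.66044287e-01]
-3.14 [420, 0, 330] [-0.15996709 -0.17140214  0.09048268  1.83268115  0.         -0.16155974]
-1.57 [300, 200, 330] [ 0.40137388 -0.31941511 -0.02838034  1.86183109  0.         -1.17021877]
-1.57 [300, 0, 330] [-0.22489089 -0.46874675 -0.13059944  1.90894364  0.         -1.79648354]
-1.57 [300, -150, 330] [-0.66445163 -0.38153637 -0.07305936  1.87927334  0.         -2.23604429]
-1.57 [420, 0, 330] [-0.15996709 -0.17140214  0.09048268  1.83268115  0.         -1.73155974]
0 [300, 200, 330] [ 0.40137388 -0.31941511 -0.02838034  1.86183109  0.         -2.74021877]
0 [300, 0, 330] [-0.22489089 -0.46874675 -0.13059944  1.90894364  0.          2.91670176]
0 [300, -150, 330] [-0.66445163 -0.38153637 -0.07305936  1.87927334  0.          2.47714102]
0 [420, 0, 330] [-0.15996709 -0.17140214  0.09048268  1.83268115  0.          2.98162557]
1.57 [300, 200, 330] [ 0.40137388 -0.31941511 -0.02838034  1.86183109  0.          1.97296654]
1.57 [300, 0, 330] [-0.22489089 -0.46874675 -0.13059944  1.90894364  0.          1.34670176]
1.57 [300, -150, 330] [-0.66445163 -0.38153637 -0.07305936  1.87927334  0.          0.90714102]
1.57 [420, 0, 330] [-0.15996709 -0.17140214  0.09048268  1.83268115  0.          1.41162557]
```

```bash
python3 - <<'E'
from h import *
from cell import ctrl
for i,y in enumerate((-260,-110,40,190)):
    ctrl.move_to([480,y,230],down(np.pi)); ctrl.pause(.3)
    s=ctrl.snapshot("wrist"); s["state"]=ctrl.get_state()
    pickle.dump(s,open(f"pics/w{i}.pkl","wb")); cv2.imwrite(f"pics/w{i}.png",s["img"][:,:,::-1])
    print(s["state"]["t"],s["state"]["position"])
L=lambda i:cv2.resize(cv2.imread(f"pics/w{i}.png"),(400,300),interpolation=3)
cv2.imwrite("pics/mont.png",np.vstack([np.hstack([L(0),L(1)]),np.hstack([L(2),L(3)])]))
E
```

```text
2.2917 [ 479.78386211 -260.34991767  229.98776895]
3.2917 [ 480.02722543 -110.88814428  229.85895492]
4.2917 [480.10745716  39.08924843 229.93581504]
5.2917 [480.23769508 189.08198383 230.09677944]
```

View pics/mont.png

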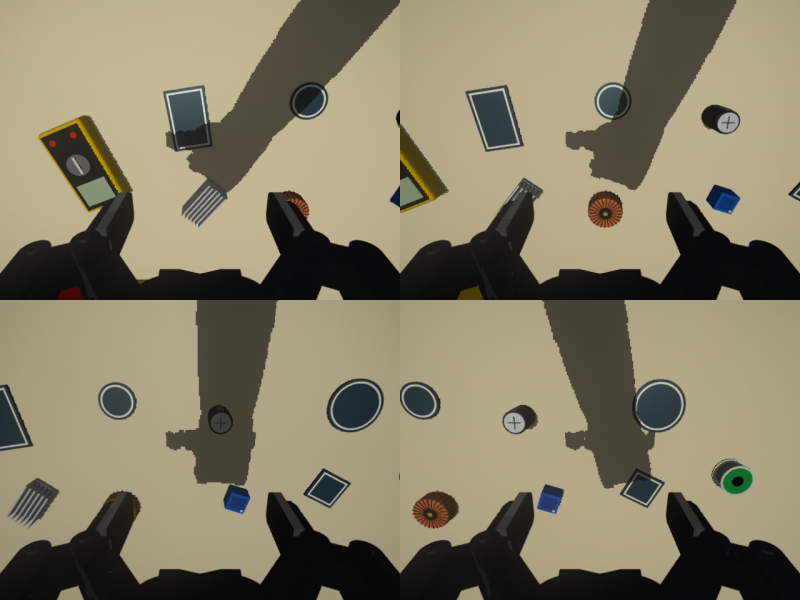

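The four wrist views show all eight targets, but the gripper covers some of the far ones. I'll take two close views of each, with the camera nearly straight above (target near row 104) and shifted ±25 mm.

```bash
python3 - <<'E'
from h import *
from cell import ctrl
T=dict(cm=(461,279),rm=(607,264),r=(618,101),cap=(473,67),c=(639,-101),capm=(451,-91),hm=(481,-280),h=(623,-248))
out={}
for n,(x,y) in T.items():
    sg=1 if y>0 else -1
    out[n]=[]
    for dx in(-25,25):
        ctrl.move_to([x+dx,y-sg*85,140],down(sg*np.pi/2)); ctrl.pause(.15)
        out[n].append(ctrl.snapshot("wrist"))
pickle.dump(out,open("pics/near.pkl","wb")); print(ctrl.get_state()["t"])
crop=lambda s:np.ascontiguousarray(s["img"][0:230,210:430,::-1])
M=[np.hstack([cv2.resize(crop(out[n][0]),(200,209)) for n in k]) for k in (("cm","rm","r","cap"),("c","capm","hm","h"))]
cv2.imwrite("pics/near.png",np.vstack(M))
E
```

```text
19.2667
```

View pics/near.png

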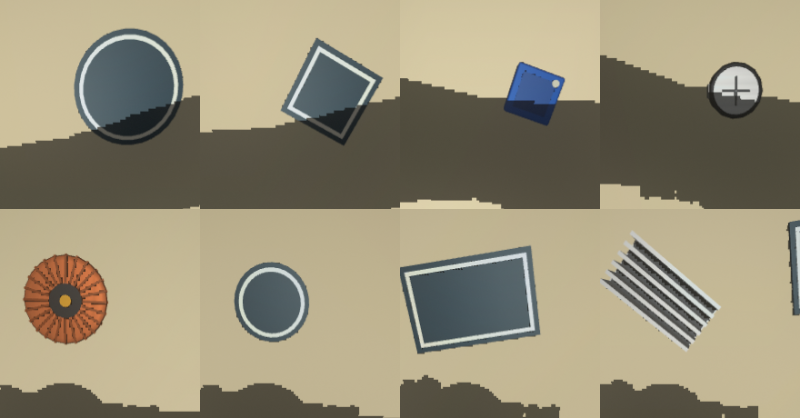

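The crops show clean outlines near the crop centres, and the partial shadows don't change the chroma. Next I'll segment by chroma and measure.

```bash
cat >> h.py <<'E'
def seg(s,u=None,v=None):  # hull of the non-cream blob nearest (u,v)
    I=cv2.GaussianBlur(s["img"],(3,3),0).astype(float)+1; q=I[:,:,2]/I[:,:,0]; sm=I.sum(2)
    ref=np.median(q[:200][sm[:200]>300])
    m=((q>ref*1.12)|(q<ref*.72)).astype(np.uint8)
    m=cv2.morphologyEx(cv2.morphologyEx(m,cv2.MORPH_OPEN,np.ones((3,3))),cv2.MORPH_CLOSE,np.ones((7,7)))
    cs=[c for c in cv2.findContours(m,0,cv2.CHAIN_APPROX_NONE)[0] if cv2.contourArea(c)>800]
    f=lambda c:(lambda M:np.hypot(M['m10']/M['m00']-u,M['m01']/M['m00']-v))(cv2.moments(c))
    return cv2.convexHull(min(cs,key=f))[:,0].astype(float)
def cen(h):
    M=cv2.moments(h.astype(np.float32)); return M['m10']/M['m00'],M['m01']/M['m00']
def proj(s,X):
    f=240/np.tan(np.radians(s["fov_y"])/2); K=np.array([[f,0,s["cx"]],[0,f,s["cy"]],[0,0,1.]])
    return cv2.projectPoints(np.array([X],float),cv2.Rodrigues(np.array(s["R"]))[0],np.array(s["t"],float),K,np.array([s["k1"],0,0,0.]))[0].ravel()
def measure(s,x,y,z):  # world hull at height z: centre, minAreaRect size, angle of long side(deg)
    h=seg(s,*proj(s,[x,y,z])); W=np.array([cast(s,*p,z)[:2] for p in h]).astype(np.float32)
    (_,(a,b),t)=cv2.minAreaRect(W)
    if b>a: a,b,t=b,a,t+90
    return np.array([*cen(W),a,b,(t+90)%180-90]),cen(h)
T=dict(cm=(461,279,4),rm=(607,264,4),r=(618,101,30),cap=(473,67,50),c=(639,-101,28),capm=(451,-91,4),hm=(481,-280,4),h=(623,-248,30))
E
python3 - <<'E'
from h import *
D=pickle.load(open("pics/near.pkl","rb"))
for n,(x,y,z) in T.items():
    r=[measure(s,x,y,z) for s in D[n]]
    X,e=tri([(s,*q[1]) for s,q in zip(D[n],r)])
    zm=[np.median(s["z_map"][int(q[1][1])-3:int(q[1][1])+4,int(q[1][0])-3:int(q[1][0])+4]) for s,q in zip(D[n],r)]
    # z_map check
    zc=[]
    for s,q,d in zip(D[n],r,zm):
        c,dr=ray(s,*q[1]); zc.append((c+dr*d)[2])
    print(n,r[0][0].round(1),r[1][0].round(1),"tri",X.round(1),round(e,2),"zmap",np.round(zc,1))
E
```

```text
cm [459.4 281.6  83.9  83.9 -32.9] [4.594e+02 2.816e+02 8.380e+01 8.370e+01 1.000e-01] tri [459.4 283.9   4.6] 0.03 zmap [5.2 5. ]
rm [605.8 263.6  58.8  58.7  61.7] [605.7 263.6  58.8  58.7  61.7] tri [605.7 265.1   4.7] 0.02 zmap [4.8 4.8]
r [618.1 101.8  35.5  34.8 -18.7] [618.6 101.7  35.8  35.1 -18.7] tri [618.3 102.3  27.1] 0.03 zmap [31.  31.3]
cap [473.3  68.4  32.9  32.8 -51.2] [474.   68.4  32.9  32.2  74.6] tri [473.6  68.8  46.7] 0.0 zmap [51.3 51.3]
c [ 639.3 -102.2   58.2   58.    80.3] [ 639.9 -102.1   58.2   58.1    4.7] tri [ 639.6 -103.4   25. ] 0.05 zmap [29.5 29.9]
capm [ 4.507e+02 -9.070e+01  5.780e+01  5.760e+01  1.000e-01] [ 4.505e+02 -9.070e+01  5.760e+01  5.740e+01 -1.000e-01] tri [450.6 -91.8   5.1] 0.03 zmap [4.9 4.9]
hm [ 479.8 -278.5  100.5   64.6    8.7] [ 479.8 -278.6  100.8   64.6    8.6] tri [ 479.4 -280.4    4.7] 0.05 zmap [4.9 5. ]
h [ 625.3 -253.7   76.6   40.6  -38.4] [ 625.3 -253.6   76.7   41.   -38.6] tri [ 626.3 -255.2   30.5] 0.04 zmap [9.6 9.8]
```

Sizes and heights match the text: mats at 4–5 mm, parts about 25–31 mm and 47–51 mm. To expose any camera mounting offset, I'll measure the mats again in the earlier wrist views (other yaw) and in the top camera.

```bash
python3 - <<'E'
from h import *
W=[pickle.load(open(f"pics/w{i}.pkl","rb")) for i in range(4)]+[pickle.load(open(f"pics/{k}0.pkl","rb")) for k in("top","side")]
for n,ii in dict(cm=(2,3,4,5),rm=(2,4,5),capm=(0,1,2,4,5),hm=(0,1,4,5),cap=(4,5),r=(4,),c=(4,),h=(4,)).items():
    for i in ii:
        try: print(n,i,measure(W[i],*T[n])[0].round(1))
        except Exception as e: print(n,i,e)
E
```

```text
cm 2 [459.4 281.6  84.9  82.9  89.5]
cm 3 [459.5 281.6  84.2  82.6  89.9]
cm 4 [459.6 281.1  82.9  82.5 -89.2]
cm 5 [457.2 283.1  82.3  81.9  20.7]
rm 2 [605.5 263.5  60.5  58.9  61.7]
rm 4 [459.6 281.1  82.9  82.5 -89.2]
rm 5 [603.2 265.4  58.5  57.2 -28.7]
capm 0 [450.4 -90.9  58.9  56.9  89.8]
capm 1 [ 4.507e+02 -9.080e+01  5.720e+01  5.700e+01 -1.000e-01]
capm 2 [450.6 -90.5  58.4  56.1  90. ]
capm 4 [ 479.1 -278.5  102.1   67.9    8.7]
capm 5 [ 553.8 -464.   157.   110.2   21.4]
hm 0 [ 479.8 -278.5  100.6   65.2    8.7]
hm 1 [ 479.9 -278.3  100.4   65.4    8.6]
hm 4 [ 479.1 -278.5  102.1   67.9    8.7]
hm 5 [ 553.8 -464.   157.   110.2   21.4]
cap 4 [457.3 272.6  80.4  80.  -89.2]
cap 5 [445.9 314.3  77.9  77.5  20.7]
r 4 [458.3 276.3  81.5  81.1 -89.2]
c 4 [ 477.6 -274.3  100.5   66.8    8.7]
h 4 [ 477.5 -274.   100.4   66.7    8.7]
```

All views agree to within about 0.3 mm, so I'll act on these. The heat sink goes first.

```bash
cat >> h.py <<'E'
from cell import ctrl
back=lambda w:76-np.sqrt(76**2-(w/2)**2)   # how far the pads stand back at opening w
def yawpick(p,angs):
    c=[(abs(q[5]),a) for a in angs if (q:=ctrl.ik(p,down(a))) is not None]; return min(c)[1]
def pickplace(src,dst,w,a0,a1,tip,sym):
    """src,dst xy; w width; a0,a1 yaw (rad); tip = finger tip height; sym = symmetry step of part"""
    st=lambda:ctrl.get_state()
    z=tip-back(w); k0=[a0+i*np.pi for i in(-1,0,1)]; k1=[a1+i*sym for i in range(-4,5)]
    y0=yawpick([*src,z],k0); y1=yawpick([*dst,z+4],k1)
    ctrl.move_to([*src,110],down(y0)); ctrl.grip(min(85,w+18))
    ctrl.servo_line([*src,z+20]); hit=ctrl.servo_line([*src,z],v=60,guard=12)
    print("pick hit",hit,st()["position"].round(1)); ctrl.grip(w-8); s=st()
    print("width",s["width"],"force",s["grip_force"])
    ctrl.servo_line([*src,120],v=200); s=st(); print("lift width",s["width"],"Fz",s["wrist_force"].round(1))
    if abs(s["width"]-w)>5: raise SystemExit("bad grasp")
    ctrl.move_to([*dst,120],down(y1)); ctrl.servo_line([*dst,z+12],v=150); ctrl.pause(.2)
    hit=ctrl.servo_line([*dst,z+3],v=25,guard=4); print("place hit",hit,st()["position"].round(1),"want z",round(z+4,1))
    ctrl.grip(min(85,w+14)); ctrl.servo_line([*dst,120],v=200)
    print("t",st()["t"])
r_=np.radians
E
python3 - <<'E'
from h import *
pickplace((625.3,-253.65),(479.8,-278.55),40,r_(-38.5),r_(8.65),5,np.pi)
ctrl.move_to([479.8,-193.5,140],down(-np.pi/2)); ctrl.pause(.2)
s=ctrl.snapshot("wrist"); cv2.imwrite("pics/p1.png",s["img"][:,:,::-1]); print(measure(s,479.8,-278.5,4)[0])
E
```

```text
pick hit False [ 624.7 -253.3    1.5]
width 38.990331950779634 force 62.40168213844299
lift width 39.15396844603615 Fz [ 0.5 -0.4 -2.6]
place hit True [ 480.4 -279.     6.8] want z 6.3
t 27.1083
[ 479.83127971 -278.52999651  100.73665619   64.63304138    8.73949242]
```

View pics/p1.png

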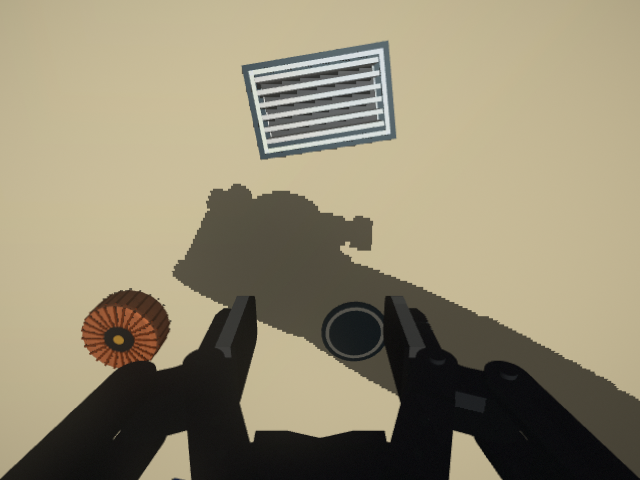

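The heat sink stands on its mat at about (320,100), apparently centred and square inside the outline. On to the others; 8 s per part leaves plenty of time.

```bash
python3 - <<'E'
from h import *
pickplace((639.6,-102.15),(459.4,281.6),60,np.pi,np.pi,4,np.pi)
pickplace((618.35,101.75),(605.75,263.6),34,r_(-18.7),r_(-28.3),5,np.pi/2)
pickplace((473.65,68.4),(450.6,-90.75),35,np.pi,np.pi,14,np.pi)
out={}
for n in("capm","hm","cm","rm"):
    x,y,_=T[n]; sg=1 if y>0 else -1
    ctrl.move_to([x,y-sg*85,140],down(sg*np.pi/2)); ctrl.pause(.15); out[n]=ctrl.snapshot("wrist")
pickle.dump(out,open("pics/after.pkl","wb")); print(ctrl.get_state()["t"])
cv2.imwrite("pics/after.png",np.hstack([s["img"][0:200,220:420,::-1] for s in out.values()]))
E
```

```text
pick hit False [ 639. -102.   -3.]
width 58.72335987399147 force 65.45532703399658
lift width 58.2567824595589 Fz [ 0.6 -0.8 -2.9]
place hit True [460.  281.9   2.5] want z 1.8
t 36.8667
pick hit False [617.8 101.7   2.4]
width 33.44058362500989 force 60.426013469696045
lift width 33.149657414106414 Fz [-0.3 -0.3 -2. ]
place hit True [606.5 263.9   7.6] want z 7.1
t 43.9083
pick hit False [473.1  68.4  11.4]
width 34.20857695571922 force 59.562638998031616
lift width 34.193856445128276 Fz [-0.2 -0.1 -0.9]
place hit True [451.2 -91.   16.4] want z 16.0
t 50.2167
56.975
```

View pics/after.png

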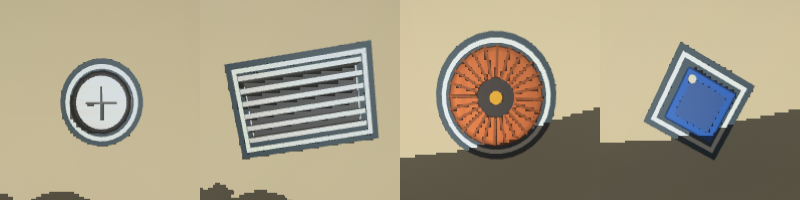

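All four parts are on their mats. I'll check the centring numerically from the colour of each part's top face.

```bash
python3 - <<'E'
from h import *
A=pickle.load(open("pics/after.pkl","rb"))
def chk(n,mask,z):
    s=A[n]; m=np.zeros((480,640),np.uint8); m[:190,220:420]=mask(s["img"].astype(float))[:190,220:420]
    m=cv2.morphologyEx(m,cv2.MORPH_CLOSE,np.ones((5,5)))
    c=max(cv2.findContours(m,0,1)[0],key=cv2.contourArea); h=cv2.convexHull(c)[:,0]
    W=np.array([cast(s,*p,z)[:2] for p in h]).astype(np.float32); print(n,np.round(cen(W),1),cv2.minAreaRect(W)); return
chk("cm",lambda I:I[:,:,0]>2.0*I[:,:,2],32)
chk("rm",lambda I:I[:,:,2]>1.8*I[:,:,0],34)
def cap(I):
    m=((I.min(2)>120)).astype(np.uint8); o=np.zeros_like(m); cv2.circle(o,(320,102),27,1,-1); return m&o
chk("capm",cap,54)
for n in("cm","rm","capm","hm"): print(n,measure(A[n],*T[n])[0].round(1))
# heat sink: measured top outline by the outer fins' depth
s=A["hm"]; P=np.array([c+d*s["z_map"][v,u] for v in range(20,180) for u in range(220,420) for c,d in [ray(s,u,v)]])
P=P[(P[:,2]>30)&(P[:,2]<40)]; print("hs",cv2.minAreaRect(P[:,:2].astype(np.float32)),np.median(P[:,2]))
E
```

```text
cm [459.6 281.8] ((459.48626708984375, 281.84124755859375), (58.583675384521484, 58.5441780090332), 3.9654324054718018)
rm [606.9 262.6] ((606.9520263671875, 262.4748229980469), (34.04588317871094, 34.02703094482422), 61.90719223022461)
capm [451.  -91.1] ((450.89398193359375, -91.10587310791016), (29.2275333404541, 28.89341926574707), 88.74046325683594)
cm [459.4 281.8  83.8  83.    0. ]
rm [605.7 263.5  59.2  59.1  61.9]
capm [450.6 -90.7  57.8  57.4  -0. ]
hm [ 479.8 -278.5  100.7   64.6    8.7]
hs ((480.3744201660156, -279.1498107910156), (75.99250793457031, 40.37059783935547), 8.710068702697754) 34.62477072974903
```

```bash
python3 -c "
from cell import ctrl
print(ctrl.finish_job())"
```

```text
the job is handed in; nothing more can be done
None
```

The job is handed in at about 57 s: capacitor, choke, heat sink and relay each stand on their own mat, measured within about 1.6 mm of centre, with heat sink and relay square to within about 0.3°; no move was made near the reel or multimeter.

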